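# Find the thread hand of a fat dispenser's filler cap and hold the cap off

### The job

Open the left one of the two steel fat dispensers, the one nearer the lever press, for topping up: take hold of the wing on its white filler cap and unscrew it. One of the two dispensers has a left-hand thread and nobody remembers which, so try the cap gently one way and then the other, and never force it against its stop. Then lift the cap straight off and finish while holding it, still and level, about 10 cm above its seat and right over the open neck so that the drips fall back in; leave the right dispenser's cap, the cups under the taps and the swing-top jar behind as they stand.

Things in the scene. Friction and masses are not known exactly. Their poses are not given: they have to be found in the camera images.
- dispenser_a: One of two look-alike steel fat dispensers, fixed to the table: base plate 190 x 120 mm, tank 100 mm across, tap at the front, cap_a on top. Origin: on the tank's axis at table height; z up; the tap points along -x (towards the robot, give or take 30 degrees). The left one (y over 0) is to be opened, the right one (y under 0) left alone; which one stands left varies.
- dispenser_b: One of two look-alike steel fat dispensers, fixed to the table: base plate 190 x 120 mm, tank 100 mm across, tap at the front, cap_b on top. Origin: on the tank's axis at table height; z up; the tap points along -x (towards the robot, give or take 30 degrees). The left one (y over 0) is to be opened, the right one (y under 0) left alone; which one stands left varies.
- cap_a: White nylon screw cap of dispenser_a, about 0.1 kg: ribbed skirt 66 mm across, 32 mm high to the flat top; on the top a straight wing 12 mm thick, 46 mm long, 26 mm high. Origin: on its axis at the skirt's foot, 160 mm above the table when screwed down; z up; the wing runs along its y, so fingers close on it along its x. Screwed down, its axes lie along the dispenser's (2 degrees of play).
- cap_b: White nylon screw cap of dispenser_b, about 0.1 kg: ribbed skirt 66 mm across, 32 mm high to the flat top; on the top a straight wing 12 mm thick, 46 mm long, 26 mm high. Origin: on its axis at the skirt's foot, 160 mm above the table when screwed down; z up; the wing runs along its y, so fingers close on it along its x. Screwed down, its axes lie along the dispenser's (2 degrees of play).
- dispenser_a_neck (a point): Centre of dispenser_a's flat shoulder, the seat of the cap's skirt: on the tank's axis, 160 mm above the table. The neck (40 mm across, 55 mm over its thread) rises 26 mm above it under the cap.
- dispenser_b_neck (a point): Centre of dispenser_b's flat shoulder, the seat of the cap's skirt: on the tank's axis, 160 mm above the table. The neck (40 mm across, 55 mm over its thread) rises 26 mm above it under the cap.
- cap_a_wing (a point): Middle of cap_a's wing, 45 mm above the skirt's foot. A right-hand thread loosens anticlockwise seen from above, a left-hand one clockwise; the caps differ in this, unseen. The loosening way it turns with hardly any torque and lifts off after about 55 degrees (65 to 120 is well); until then the thread holds it. The other way it meets a dead stop within 4 degrees; over 2 N m there is forcing it.
- cap_b_wing (a point): Middle of cap_b's wing, 45 mm above the skirt's foot. A right-hand thread loosens anticlockwise seen from above, a left-hand one clockwise; the caps differ in this, unseen. The loosening way it turns with hardly any torque and lifts off after about 55 degrees (65 to 120 is well); until then the thread holds it. The other way it meets a dead stop within 4 degrees; over 2 N m there is forcing it.
- cup_a: Plain steel cup, 62 mm wide, 55 mm high, standing on the drip grid under dispenser_a's tap, about 87 mm in front of the dispenser's axis. Origin: centre of its underside. A bystander.
- cup_b: Plain steel cup, 56 mm wide, 50 mm high, standing on the drip grid under dispenser_b's tap, about 87 mm in front of the dispenser's axis. Origin: centre of its underside. A bystander.
- clip_jar: Small swing-top glass jar, 83 x 75 mm, 114 mm high, behind the dispensers. Origin: centre of its underside. A bystander.
Not all that is in view belongs to the job. What is shaped like the cap_a but brown or pink is not meant.

How it is judged:
By the outcome, as a careful person would: the job done as asked, in the order asked, and still so for the second after the job is handed in, while the arm keeps its last pose, push and grip.
It also fails if it takes over 45 s, if anything falls off the work surface, if the arm or the gripper's body presses on something with over 40 N, if the wrist force passes 120 N, or if a joint passes its speed limit or range.

### The arm

A 6-joint arm with a two-finger parallel gripper is mounted at the origin on the work surface; the furniture and walls round the work are solid. World frame = base frame: x ahead of the robot, y to its left, z up, the work surface at z = 0. Lengths are in m, angles in degrees, forces in N, time in s.
With the tool pointing down it reaches from about 0.25 to 0.725 m from the base axis. Payload 9.7 kg.
Tool frame: the origin (TCP) lies midway between the tips of the shut fingers; the grasp point (between the pads) lies 19 mm behind it; z points along the fingers, y is the line along which they close (so a half turn about z gives the same grasp; the last joint's range is limited). The gripper opens to 85 mm and grips with 20 to 120 N. Pads are 22 mm wide; open, the fingers measure 114 mm over their backs; the gripper's body (76 mm by 85 mm) begins 54 mm behind the grasp point. The pads swing forward as they close: fully open they stand 13 mm farther back than shut.
Start: joints at [76.834, 4.979, 10.078, 95.1, 0, 90], TCP at [0.125, 0.536, 0.192] pointing down, gripper open.
Joint ranges: [-179.16, 179.16], [-48.56, 103.87], [-65.8, 70.77], [-126.05, 130.52], [-82.76, 87.17], [-180, 180]. Speed limits (degrees/s): [127.2, 127.2, 147.25, 180, 180, 180].

### API

Orientations are given as [roll, pitch, yaw] about the fixed x, y, z axes, in that order (R = Rz(yaw) Ry(pitch) Rx(roll)).
In Python, from workcell import * gives the robot as it stands.
- The arm moves only by the tool servo_tool, never from a script. Its argument "moves" is a list of rows, each a list of 4 numbers: the shift along the world's x, y, z in normalised numbers (1 is 50 cm), then the turn about the world's z in parts of the range, where 1.0 means pi rad. A call has 1 to 20 rows; each row is the pose to reach, as a shift and turn from the pose commanded when the call began; what a row does not reach only later rows make up. A row lasts 1/12 s, in which the tool goes at most 41.7 mm and 7.16 degrees, less where a joint would pass 70% of its speed; a pose out of reach is approached as far as the arm can. No shift or turn number may pass 1 either way. A call with a gripper value outside its range is refused whole. "claw" is the closure, from 0 (fully open) to 1 (shut), set as the call begins (left out, the last holds). The fingers move at their own pace and stop on an object; "force" is the grip in N (left out, the last holds). Time passes only in rows, so rows that repeat a pose let the fingers close. It gives the time, the measured TCP pose, the force, the opening and the grip force at its end, in the units of the state.
- get_obs(): the state, without advancing time (a new reading comes with each control period).
- camera(name): name is "side" or "top" or "wrist"; returns the picture (420x560x3 uint8, red, green, blue); there is no depth.
- get_calibration(name): a dict with "fx", "fy", "cx", "cy" (pixels), "rvec" (rotation vector, rad) and "tvec" (3), from world to camera coordinates, as OpenCV has them; the wrist camera has in their place "tool_from_camera" (4x4, takes a point from camera to tool coordinates, whose origin is the TCP and whose axes are the flange's). Camera axes: x right, y down, z forward; pixel columns grow to the right and rows downward; lengths in m; the calibration is good to about 2 mm. A picture is of the moment at which its call begins: read the wrist's pose just before it. get_calibration takes no time and is no camera call.
- job_done(): hands the job in; it is judged then, once.
The state is a dict: "time": time; "q": joint angles; "qd": joint speeds; "joint_efforts": joint torques, N m; "ee_pos": TCP position; "tcp_rot": TCP orientation; "wrist_force": force on the tool from outside, world axes, zero at the start; "torque": the same for the moment, N m; "opening": finger opening in m; "grasp_force": force on a finger pad.
Only numpy, scipy, OpenCV 4.12 (cv2) and the standard library are available. Lean on these libraries where they do the work, as an engineer would, in place of code of your own. Each camera call takes 0.05 s, during which the arm holds its last target. There are 200 camera calls.

## Working session

There is one attempt and no reset: what is moved stays moved. The work goes in short steps, Python scripts to look and compute and a tool call to move; the robot and the scene stay as the last step left them, time stands still between calls to the robot, and variables do not carry over. Pictures are saved under pics/ and viewed, at most 10 in all, crops included, and the job is handed in when it is done.

Besides the shell and the picture viewer there is one more tool, called after "Call:" as name(argument=value, ...), one argument or row to a line, values as JSON. servo_tool: Moves the arm, as the interface text tells. Its arguments: {"type":"object","properties":{"moves":{"type":"array","items":{"type":"array","items":{"type":"number"}}},"claw":{"type":"number"},"force":{"type":"number"}},"required":["moves"]}

```bash
mkdir -p pics; python3 - <<'E'
from workcell import *
import cv2
for n in("top","side"):
    cv2.imwrite(f"pics/{n}.png",cv2.resize(camera(n)[:,:,::-1],(800,600),interpolation=cv2.INTER_CUBIC)); print(n,get_calibration(n))
print(get_obs())
E
```

```text
top {'fx': 436.6929961213181, 'fy': 436.6929961213181, 'cx': 287.1420223837233, 'cy': 206.53531451173058, 'rvec': array([ 2.19015306, -2.16550853,  0.1156467 ]), 'tvec': array([-0.004366  ,  0.60083331,  1.12470106])}
side {'fx': 428.7461270932395, 'fy': 428.7461270932395, 'cx': 272.7670309683514, 'cy': 209.65356612205, 'rvec': array([ 0.49126897, -2.64803275,  1.26650418]), 'tvec': array([0.56223613, 0.22542191, 1.01311818])}
{'time': 0.1, 'q': array([7.68316259e+01, 5.00778796e+00, 1.00393744e+01, 9.50983211e+01,
       1.44866779e-03, 9.00005028e+01]), 'qd': array([-0.06014564, -0.10463084,  0.10569973,  0.01180938, -0.05001571,
       -0.00857618]), 'joint_efforts': array([ 4.04357716e-04, -5.21564269e+01,  4.65652227e+01,  1.60952465e-02,
        1.07509061e-05,  4.66491187e-06]), 'ee_pos': array([0.12523459, 0.53530524, 0.19095893]), 'tcp_rot': array([-1.79933265e+02, -1.44808120e-03,  1.66831121e+02]), 'wrist_force': array([-0.58070754,  0.36120301,  0.29369578]), 'torque': array([-0.03895314,  0.02672679,  0.00086907]), 'grasp_force': 0.0, 'opening': 0.08541749706644777}
```

View pics/top.png

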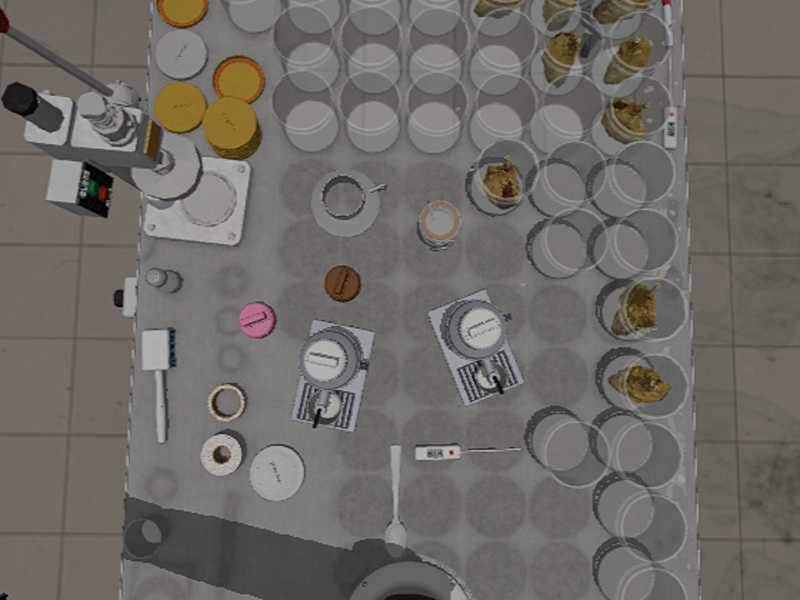

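View pics/side.png

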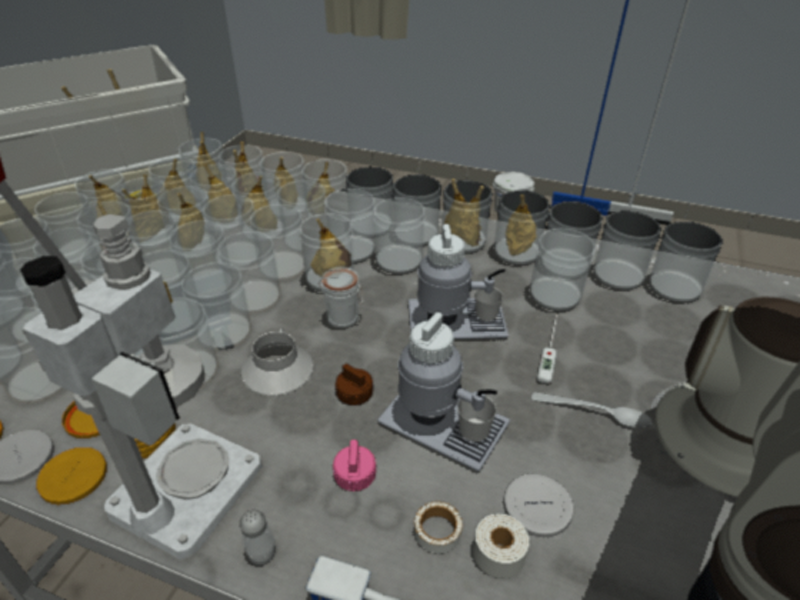

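The top view shows the left dispenser's cap at about (325,360), with its tap towards (322,410). The side view shows the same cap at (432,335). The brown and pink lookalikes lie on the table. I'll enlarge both crops.

```bash
python3 - <<'E'
import cv2,numpy as np
t=cv2.imread("pics/top.png");s=cv2.imread("pics/side.png")
a=cv2.resize(t[310:440,280:380],(400,520),interpolation=cv2.INTER_CUBIC);b=cv2.resize(s[300:430,380:480],(400,520),interpolation=cv2.INTER_CUBIC)
cv2.imwrite("pics/crop.png",np.hstack([a,b]))
E
```

```text
(no output)
```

View pics/crop.png

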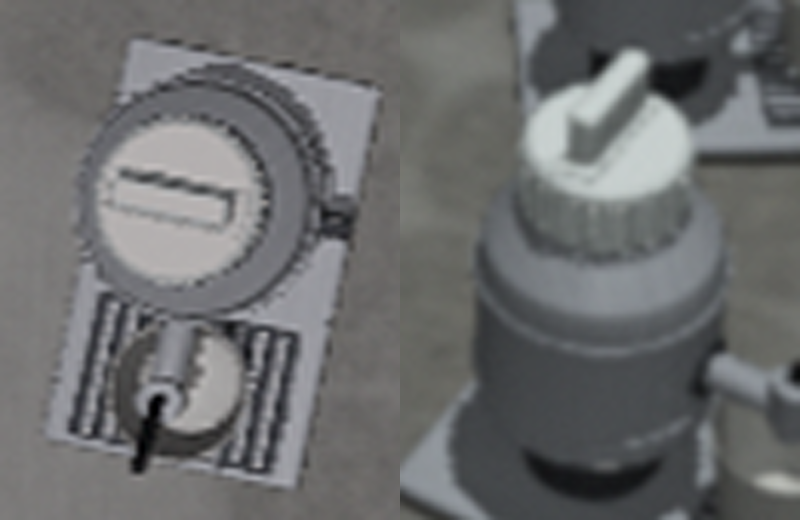

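The left crop shows the wing top centred at about (172,200), its long edges running from (120,172) to (237,190). The base corners are (132,40), (380,92), (298,487) and (48,437). In the right crop (x offset 400) the wing top is at about (211,90) and the cap-top centre at (208,140).

```bash
cat > h.py <<'E'
from workcell import *
import cv2,numpy as np
def ray(n,uv,z):
    c=get_calibration(n);R=cv2.Rodrigues(np.array(c["rvec"]))[0];t=np.array(c["tvec"])
    d=R.T@np.array([(uv[0]-c["cx"])/c["fx"],(uv[1]-c["cy"])/c["fy"],1]);o=-R.T@t
    return o+d*(z-o[2])/d[2]
E
python3 - <<'E'
from h import *
T=lambda u,v:((280+u/4+.5)*.7-.5,(310+v/4+.5)*.7-.5)
S=lambda u,v:((380+u/4+.5)*.7-.5,(300+v/4+.5)*.7-.5)
p=lambda *a:ray(*a).round(4)
print("wing",p("top",T(172,200),.218),p("side",S(211,90),.218))
print("captop",p("top",T(178,200),.192),p("side",S(208,140),.192))
b=[p("top",T(*q),.008) for q in((132,40),(380,92),(298,487),(48,437))]
print("base",b,np.mean(b,0))
for i in range(4):
    d=b[(i+1)%4]-b[i];print(np.linalg.norm(d),np.degrees(np.arctan2(d[1],d[0])))
for e in(((120,172),(237,190)),((108,207),(228,228))):
    d=p("top",T(*e[0]),.218)-p("top",T(*e[1]),.218);print(np.linalg.norm(d),np.degrees(np.arctan2(d[1],d[0])))
d=p("side",S(170,118),.218)-p("side",S(228,50),.218);print(d,np.degrees(np.arctan2(d[1],d[0])))
print(get_calibration("wrist"))
E
```

```text
wing [0.4819 0.1368 0.218 ] [0.4775 0.1435 0.218 ]
captop [0.4817 0.1377 0.192 ] [0.478  0.1425 0.192 ]
base [array([0.5542, 0.184 , 0.008 ]), array([0.5311, 0.0677, 0.008 ]), array([0.3491, 0.1025, 0.008 ]), array([0.3707, 0.218 , 0.008 ])] [0.451275 0.14305  0.008   ]
0.11857191910397673 -101.2341193796441
0.18529716673495036 169.17520224454546
0.11750238295455968 79.40730321284346
0.1866232836491739 -10.497067389864164
0.04515584126112589 81.85195346243034
0.04649268759708347 80.84157759154277
[0.008  0.0444 0.    ] 79.7860270149295
{'fx': 316.7919319371348, 'fy': 316.7919319371348, 'cx': 281.55928868873787, 'cy': 209.1447448581409, 'tool_from_camera': array([[ 8.96025350e-05, -9.46022235e-01, -3.24101718e-01,
         8.38502655e-02],
       [ 9.99999823e-01, -1.06015173e-04,  5.85912445e-04,
        -7.99618309e-04],
       [-5.88645900e-04, -3.24101713e-01,  9.46022057e-01,
        -1.80624561e-01],
       [ 0.00000000e+00,  0.00000000e+00,  0.00000000e+00,
         1.00000000e+00]])}
```

The rows are not in the units I measure in: shifts go in shares of 50 cm and turns go in shares of pi rad. I convert before sending: 12 cm / 50 = 0.24, 8 cm / 50 = 0.16, -0.3 rad / 3.1416 = -0.0955.

Call:
servo_tool(
  moves=[
    [0, 0, 0.08, 0],
    [0, 0, 0.16, 0],
    [0, 0, 0.24, -0.0318],
    [0, 0, 0.24, -0.0637],
    [0, 0, 0.24, -0.0955],
  ],
  claw=0,
)

```text
time: 0.52
ee_pos: [0.1255, 0.5365, 0.3143]
tcp_rot: [179.7, -0.1, 149.4]
wrist_force: [-0.4, 0.5, -1.3]
opening: 0.0852
grasp_force: 0.0
```

```bash
python3 -c "
from h import *
o=get_obs();print(o['q'],o['ee_pos'],o['tcp_rot'])"
```

```text
[7.68347492e+01 9.98359379e+00 2.97709235e+01 1.09518376e+02
 1.97326966e-03 1.07469633e+02] [0.12548041 0.53650081 0.31434156] [ 1.79744043e+02 -8.26220723e-02  1.49365306e+02]
```

To row units: -39.9 cm / 50 = -0.798, 35.6 cm / 50 = 0.712, 1.92 rad / 3.1416 = 0.6112.

Call:
servo_tool(
  moves=[
    [0.06, -0.06, 0, 0.0382],
    [0.12, -0.12, 0, 0.0764],
    [0.16, -0.18, 0, 0.1146],
    [0.22, -0.24, 0, 0.1528],
    [0.26, -0.3, 0, 0.191],
    [0.32, -0.36, 0, 0.2292],
    [0.36, -0.4, 0, 0.2674],
    [0.42, -0.46, 0, 0.3056],
    [0.46, -0.52, 0, 0.3438],
    [0.52, -0.58, 0, 0.382],
    [0.56, -0.64, 0, 0.4202],
    [0.62, -0.7, 0, 0.4584],
    [0.66, -0.74, 0, 0.4966],
    [0.712, -0.798, 0, 0.5348],
    [0.712, -0.798, 0, 0.573],
    [0.712, -0.798, 0, 0.6112],
    [0.712, -0.798, 0, 0.6112],
    [0.712, -0.798, 0, 0.6112],
    [0.712, -0.798, 0, 0.6112],
  ],
)

```text
time: 2.1
ee_pos: [0.4812, 0.1365, 0.3113]
tcp_rot: [180.0, -0.0, -100.6]
wrist_force: [1.0, 0.1, 0.7]
opening: 0.0856
grasp_force: 0.0
```

```bash
python3 - <<'E'
from h import *
import json
o=get_obs();im=camera("wrist")
json.dump({k:list(map(float,o[k])) for k in("ee_pos","tcp_rot","q")},open("w.json","w"));print(o["q"].round(1),o["ee_pos"],o["tcp_rot"])
cv2.imwrite("pics/w.png",im[:,:,::-1])
E
```

```text
[ 15.8   2.8  21.6 108.8   0.  -63.6] [0.48124467 0.13648248 0.31130978] [ 1.79970217e+02 -1.31655152e-02 -1.00556530e+02]
```

View pics/w.png

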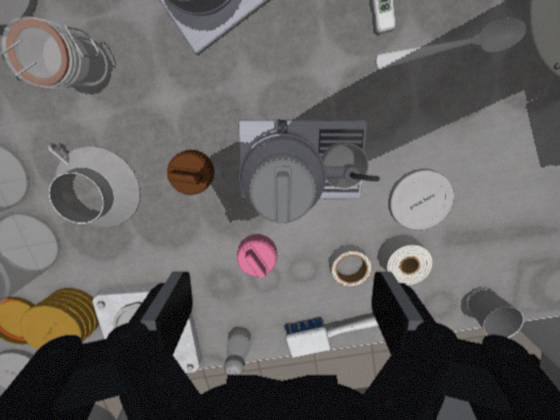

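The wrist view shows the wing nearly vertical at about (283,195), under the arm's shadow and square to the finger closing line. I'll enlarge it.

```bash
python3 - <<'E'
import cv2
a=cv2.imread("pics/w.png")[110:240,225:355]
cv2.imwrite("pics/w2.png",cv2.convertScaleAbs(cv2.resize(a,(585,585),interpolation=cv2.INTER_CUBIC),alpha=1.4))
E
```

```text
(no output)
```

View pics/w2.png

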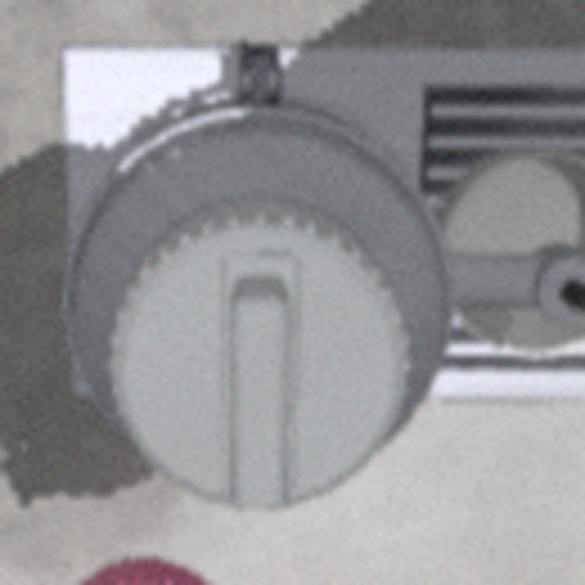

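```bash
python3 - <<'E'
from h import *
import json
from scipy.spatial.transform import Rotation as R
w=json.load(open("w.json"));c=get_calibration("wrist")
T=np.eye(4);T[:3,:3]=R.from_euler("xyz",w["tcp_rot"],degrees=True).as_matrix();T[:3,3]=w["ee_pos"];T=T@c["tool_from_camera"]
def p(u,v,z):
    u=225+(u+.5)/4.5-.5;v=110+(v+.5)/4.5-.5
    d=T[:3,:3]@[(u-c["cx"])/c["fx"],(v-c["cy"])/c["fy"],1];o=T[:3,3]
    return (o+d*(z-o[2])/d[2]).round(4)
print(p(261,400,.218),p(260,362,.192),p(261,297,.218),p(261,503,.218),p(233,400,.218),p(290,400,.218))
for l in(((233,310),(232,490)),((290,310),(286,490))):
    d=p(*l[1],.218)-p(*l[0],.218);print(np.degrees(np.arctan2(d[1],d[0])))
E
```

```text
[0.4798 0.1362 0.218 ] [0.4799 0.1355 0.192 ] [0.476  0.1155 0.218 ] [0.4839 0.158  0.218 ] [0.4854 0.1352 0.218 ] [0.4741 0.1373 0.218 ]
78.86837331814482
78.69006752597977
```

To row units: -11.5 cm / 50 = -0.23, -10.5 cm / 50 = -0.21.

Call:
servo_tool(
  moves=[
    [-0.002, 0, -0.06, 0],
    [-0.002, 0, -0.12, 0],
    [-0.002, 0, -0.17, 0],
    [-0.002, 0, -0.21, 0],
    [-0.002, 0, -0.23, 0],
    [-0.002, 0, -0.23, 0],
    [-0.002, 0, -0.23, 0],
  ],
)

```text
time: 2.73
ee_pos: [0.4801, 0.1367, 0.1973]
tcp_rot: [-180.0, 0.0, -100.4]
wrist_force: [-0.5, -0.8, 1.1]
opening: 0.0852
grasp_force: 0.0
```

Call:
servo_tool(
  moves=[
    [0, 0, 0, 0],
    [0, 0, 0, 0],
    [0, 0, 0, 0],
    [0, 0, 0, 0],
    [0, 0, 0, 0],
    [0, 0, 0, 0],
    [0, 0, 0, 0],
    [0, 0, 0, 0],
    [0, 0, 0, 0],
    [0, 0, 0, 0],
    [0, 0, 0, 0],
    [0, 0, 0, 0],
  ],
  claw=1,
  force=40,
)

```text
time: 3.73
ee_pos: [0.4803, 0.1365, 0.1966]
tcp_rot: [180.0, -0.0, -100.4]
wrist_force: [0.5, 0.0, 0.5]
opening: -0.0001
grasp_force: 0.0
```

```bash
python3 -c "
from h import *
o=get_obs();print(o)
cv2.imwrite('pics/w3.png',camera('wrist')[:,:,::-1])"
```

```text
{'time': 3.7333, 'q': array([ 1.58682273e+01, -1.85981118e+00,  3.64402015e+00,  9.55050470e+01,
       -1.92425348e-03, -6.37808632e+01]), 'qd': array([0.04972098, 0.02868212, 0.05071787, 0.05839541, 0.05371981,
       0.01751575]), 'joint_efforts': array([-5.32267734e-05, -4.43727851e+01,  4.64308476e+01,  1.45630864e-03,
        6.63647756e-05,  1.67923067e-04]), 'ee_pos': array([0.48027798, 0.13651155, 0.19657158]), 'tcp_rot': array([ 1.79999760e+02, -2.26336521e-03, -1.00350909e+02]), 'wrist_force': array([0.49305491, 0.01430953, 0.51686477]), 'torque': array([-0.00196578,  0.00099799,  0.01271536]), 'grasp_force': 0.0, 'opening': -8.706649293817937e-05}
```

View pics/w3.png

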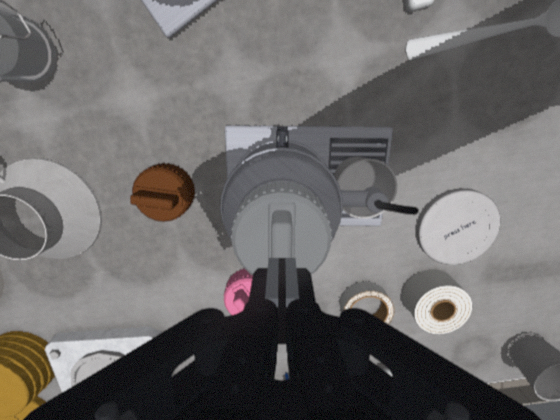

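The gripper shut fully (opening 0) with no contact. In the wrist view the fingertips end at v≈258 over the wing (215–258), so they seem to be above it. I'll check from the side.

```bash
python3 -c "
from h import *
im=camera('side')[:,:,::-1]
cv2.imwrite('pics/s2full.png',im)
cv2.imwrite('pics/s2.png',cv2.resize(im[110:310,210:410],(600,600),interpolation=cv2.INTER_CUBIC))"
```

```text
(no output)
```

View pics/s2.png

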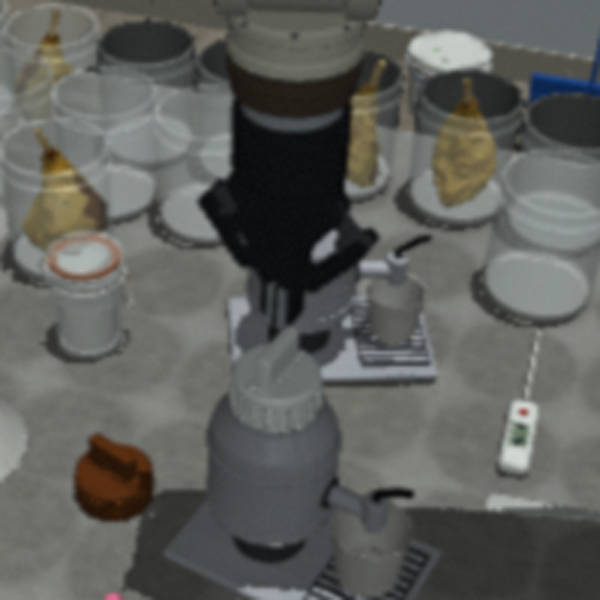

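```bash
python3 - <<'E'
from h import *
c=get_calibration("side");K=np.array([[c["fx"],0,c["cx"]],[0,c["fy"],c["cy"]],[0,0,1]])
for z in(.192,.197,.218,.23,.24,.25):
    for y in (.1365,.1135,.1595):
        u=cv2.projectPoints(np.array([[.480,y,z]]),c["rvec"],c["tvec"],K,None)[0].ravel();print(z,y,((u-[210,110])*3).round())
E
python3 - <<'E'
import cv2
im=cv2.imread('pics/s2full.png')
cv2.imwrite('pics/s3.png',cv2.convertScaleAbs(cv2.resize(im[190:250,270:340],(700,600),interpolation=cv2.INTER_CUBIC),alpha=1.5))
E
```

```text
0.192 0.1365 [277. 367.]
0.192 0.1135 [286. 348.]
0.192 0.1595 [267. 387.]
0.197 0.1365 [277. 362.]
0.197 0.1135 [287. 343.]
0.197 0.1595 [267. 382.]
0.218 0.1365 [278. 340.]
0.218 0.1135 [288. 321.]
0.218 0.1595 [268. 360.]
0.23 0.1365 [279. 327.]
0.23 0.1135 [289. 308.]
0.23 0.1595 [268. 347.]
0.24 0.1365 [279. 316.]
0.24 0.1135 [289. 297.]
0.24 0.1595 [269. 336.]
0.25 0.1365 [280. 305.]
0.25 0.1135 [290. 286.]
0.25 0.1595 [269. 325.]
```

View pics/s3.png

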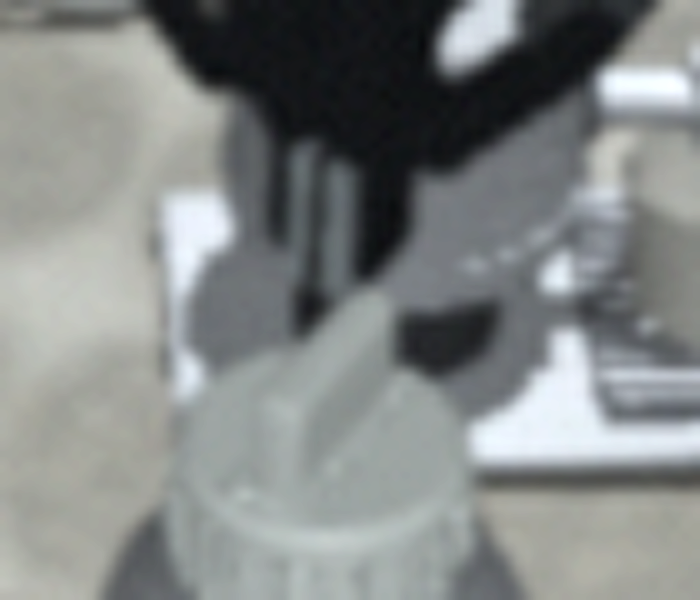

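Triangulated against the side view, the fingertips are at z≈0.238, about 41 mm above the reported TCP; the wrist view agrees. I'll open, go down about 3.8 cm watching the force, and close again.

Call:
servo_tool(
  moves=[
    [0, 0, 0, 0],
    [0, 0, 0, 0],
    [0, 0, 0, 0],
    [0, 0, 0, 0],
    [0, 0, 0, 0],
    [0, 0, 0, 0],
    [0, 0, 0, 0],
    [0, 0, 0, 0],
    [0, 0, 0, 0],
    [0, 0, 0, 0],
  ],
  claw=0,
)

```text
time: 4.67
ee_pos: [0.4803, 0.1365, 0.1966]
tcp_rot: [-180.0, 0.0, -100.3]
wrist_force: [0.3, -0.4, 0.6]
opening: 0.0852
grasp_force: 0.0
```

To row units: -2.5 cm / 50 = -0.05, -2 cm / 50 = -0.04.

Call:
servo_tool(
  moves=[
    [0, 0, -0.01, 0],
    [0, 0, -0.02, 0],
    [0, 0, -0.03, 0],
    [0, 0, -0.04, 0],
    [0, 0, -0.05, 0],
    [0, 0, -0.05, 0],
  ],
)

```text
time: 5.17
ee_pos: [0.4798, 0.1364, 0.1702]
tcp_rot: [179.9, -0.0, -100.3]
wrist_force: [-0.4, 0.2, -0.6]
opening: 0.0853
grasp_force: 0.0
```

To row units: -1.2 cm / 50 = -0.024, -0.8 cm / 50 = -0.016.

Call:
servo_tool(
  moves=[
    [0, 0, -0.008, 0],
    [0, 0, -0.016, 0],
    [0, 0, -0.024, 0],
    [0, 0, -0.024, 0],
  ],
)

```text
time: 5.5
ee_pos: [0.48, 0.1365, 0.1587]
tcp_rot: [179.9, -0.0, -100.3]
wrist_force: [-1.1, -0.3, -0.7]
opening: 0.0852
grasp_force: 0.0
```

Call:
servo_tool(
  moves=[
    [0, 0, 0, 0],
    [0, 0, 0, 0],
    [0, 0, 0, 0],
    [0, 0, 0, 0],
    [0, 0, 0, 0],
    [0, 0, 0, 0],
    [0, 0, 0, 0],
    [0, 0, 0, 0],
    [0, 0, 0, 0],
    [0, 0, 0, 0],
    [0, 0, 0, 0],
    [0, 0, 0, 0],
  ],
  claw=1,
  force=40,
)

```text
time: 6.5
ee_pos: [0.4804, 0.1366, 0.1598]
tcp_rot: [-180.0, 0.0, -100.3]
wrist_force: [0.6, 0.0, 3.4]
opening: 0.011
grasp_force: 39.8
```

```bash
python3 -c "
from h import *
o=get_obs();print(o['q'],o['torque'],o['wrist_force'])
im=camera('side')[:,:,::-1]
cv2.imwrite('pics/s4.png',cv2.convertScaleAbs(cv2.resize(im[170:270,255:355],(600,600),interpolation=cv2.INTER_CUBIC),alpha=1.5))"
```

```text
[ 1.58711333e+01 -2.52751416e+00 -1.08800012e+00  9.14115407e+01
  1.76373943e-04 -6.37807448e+01] [-0.02935567 -0.07770427 -0.00535746] [0.59996273 0.01272523 3.43921776]
```

View pics/s4.png

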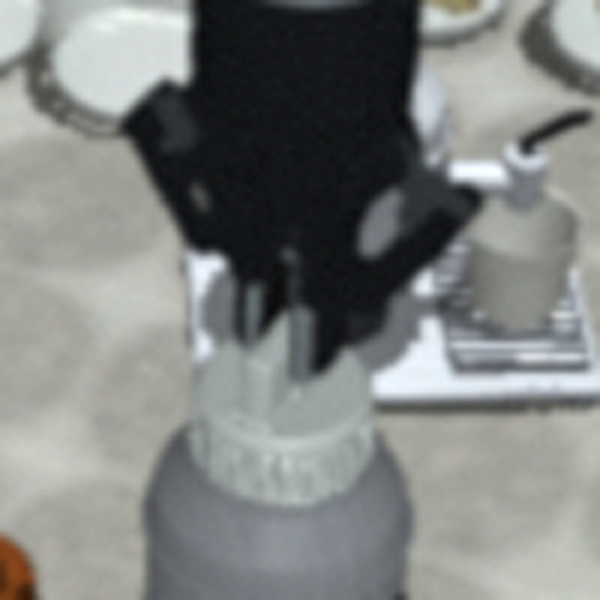

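The side view shows the wing gripped between the pads at (290,330), opening 11 mm. Next I'll try turning it gently anticlockwise in small steps.

To row units: 0.035 rad / 3.1416 = 0.0111.

Call:
servo_tool(
  moves=[
    [0, 0, 0, 0.0032],
    [0, 0, 0, 0.0064],
    [0, 0, 0, 0.0095],
    [0, 0, 0, 0.0111],
  ],
)

```text
time: 6.88
ee_pos: [0.4804, 0.1366, 0.1598]
tcp_rot: [-180.0, 0.0, -98.3]
wrist_force: [0.3, 0.8, 6.0]
opening: 0.0108
grasp_force: 40.0
```

```bash
python3 -c "
from h import *
o=get_obs();print(o['torque'],o['wrist_force'],o['tcp_rot'],o['joint_efforts'])"
```

```text
[ 0.18461564  0.03317464 -0.03789594] [0.28758291 0.82866082 5.9996863 ] [-1.79983364e+02  1.68954532e-02 -9.82806621e+01] [-3.61476224e-01 -4.17280447e+01  4.42749381e+01  1.14103518e-01
 -2.32635322e-01 -3.13980400e-02]
```

To row units: 0.02 rad / 3.1416 = 0.0064.

Call:
servo_tool(
  moves=[
    [0, 0, 0, 0.0032],
    [0, 0, 0, 0.0064],
    [0, 0, 0, 0.0064],
  ],
)

```text
time: 7.13
ee_pos: [0.4803, 0.1366, 0.1598]
tcp_rot: [-180.0, 0.0, -97.1]
wrist_force: [-0.8, 0.7, 4.9]
opening: 0.0111
grasp_force: 40.1
```

```bash
python3 -c "
from h import *
o=get_obs();print(o['torque'],o['wrist_force'],o['tcp_rot'],o['joint_efforts'])"
```

```text
[ 0.22352602 -0.00763433 -0.02024598] [-0.75538454  0.7024142   4.86540719] [-1.79983448e+02  1.18580031e-02 -9.71281618e+01] [ -0.39826979 -41.54125571  44.10258651   0.0936178   -0.22959293
  -0.1628094 ]
```

To row units: 0.02 rad / 3.1416 = 0.0064.

Call:
servo_tool(
  moves=[
    [0, 0, 0, 0.0032],
    [0, 0, 0, 0.0064],
    [0, 0, 0, 0.0064],
  ],
)

```text
time: 7.38
ee_pos: [0.4804, 0.1366, 0.1598]
tcp_rot: [-180.0, 0.0, -96.0]
wrist_force: [-0.1, 1.1, 5.3]
opening: 0.0116
grasp_force: 40.1
```

```bash
python3 -c "
from h import *
o=get_obs();print(o['torque'],o['wrist_force'],o['tcp_rot'],o['joint_efforts'][5])"
```

```text
[0.11306487 0.04388584 0.00300002] [-0.0611889   1.08277838  5.34947424] [-1.79980538e+02  1.03711868e-02 -9.59845743e+01] -0.15703216195106506
```

To row units: 0.02 rad / 3.1416 = 0.0064.

Call:
servo_tool(
  moves=[
    [0, 0, 0, 0.0032],
    [0, 0, 0, 0.0064],
    [0, 0, 0, 0.0064],
  ],
)

```text
time: 7.63
ee_pos: [0.4803, 0.1365, 0.1598]
tcp_rot: [-180.0, 0.0, -94.8]
wrist_force: [0.6, 2.2, 5.2]
opening: 0.0111
grasp_force: 40.1
```

```bash
python3 -c "
from h import *
o=get_obs();print(o['torque'],o['wrist_force'],o['tcp_rot'],o['joint_efforts'][5])"
```

```text
[0.14705142 0.01788175 0.05271097] [0.5949199  2.19478623 5.15703514] [-1.79985307e+02  6.74667366e-03 -9.48418005e+01] -0.15571021009236574
```

To row units: 0.15 rad / 3.1416 = 0.0477.

Call:
servo_tool(
  moves=[
    [0, 0, 0, 0.0095],
    [0, 0, 0, 0.0191],
    [0, 0, 0, 0.0286],
    [0, 0, 0, 0.0382],
    [0, 0, 0, 0.0477],
    [0, 0, 0, 0.0477],
  ],
)

```text
time: 8.13
ee_pos: [0.4803, 0.1365, 0.1598]
tcp_rot: [-180.0, 0.0, -86.2]
wrist_force: [-0.8, 0.9, 4.9]
opening: 0.0112
grasp_force: 40.1
```

```bash
python3 -c "
from h import *
o=get_obs();print(o['torque'],o['wrist_force'],o['tcp_rot'],o['joint_efforts'][5])"
```

```text
[ 0.09449481 -0.01096878  0.07473863] [-0.80728555  0.9279673   4.86524638] [-1.79980965e+02  1.22784729e-03 -8.61713419e+01] -0.47529833391308784
```

To row units: 0.05 rad / 3.1416 = 0.0159.

Call:
servo_tool(
  moves=[
    [0, 0, 0, 0.0159],
    [0, 0, 0, 0.0318],
    [0, 0, 0, 0.0477],
    [0, 0, 0, 0.0637],
    [0, 0, 0, 0.0796],
    [0, 0, 0, 0.0955],
    [0, 0, 0, 0.1114],
    [0, 0, 0, 0.1273],
    [0, 0, 0, 0.1432],
    [0, 0, 0, 0.1592],
    [0, 0, 0, 0.1751],
    [0, 0, 0, 0.191],
    [0, 0, 0, 0.191],
  ],
)

```text
time: 9.22
ee_pos: [0.4812, 0.1367, 0.1599]
tcp_rot: [-179.9, -0.1, -51.8]
wrist_force: [5.7, 1.4, 3.4]
opening: 0.011
grasp_force: 39.9
```

To row units: 0.64 rad / 3.1416 = 0.2037.

Call:
servo_tool(
  moves=[
    [0, 0, 0, 0.0159],
    [0, 0, 0, 0.0318],
    [0, 0, 0, 0.0477],
    [0, 0, 0, 0.0637],
    [0, 0, 0, 0.0796],
    [0, 0, 0, 0.0955],
    [0, 0, 0, 0.1114],
    [0, 0, 0, 0.1273],
    [0, 0, 0, 0.1432],
    [0, 0, 0, 0.1592],
    [0, 0, 0, 0.1751],
    [0, 0, 0, 0.191],
    [0, 0, 0, 0.2037],
    [0, 0, 0, 0.2037],
  ],
)

```text
time: 10.38
ee_pos: [0.4815, 0.1374, 0.16]
tcp_rot: [-179.9, -0.1, -15.2]
wrist_force: [6.4, 5.1, 1.9]
opening: 0.0108
grasp_force: 39.9
```

```bash
python3 -c "
from h import *
o=get_obs();print(o['torque'],o['wrist_force'],o['tcp_rot'],o['q'])
cv2.imwrite('pics/s5.png',np.hstack([cv2.resize(camera('side')[:,:,::-1][170:270,255:355],(400,400),interpolation=cv2.INTER_CUBIC),cv2.resize(camera('wrist')[:,:,::-1],(400,300))[:400] if 0 else cv2.resize(camera('wrist')[:,:,::-1][100:380,140:420],(400,400))]))"
```

```text
[ 1.20478445 -1.47876351  0.03859273] [6.4388808  5.14292145 1.91077239] [-1.79855946e+02 -1.10203185e-01 -1.51745329e+01] [ 1.58893604e+01 -2.50735488e+00 -1.05319796e+00  9.12854268e+01
  6.65315422e-02 -1.48936147e+02]
```

To row units: 0.9 cm / 50 = 0.018, 0.7 cm / 50 = 0.014.

Call:
servo_tool(
  moves=[
    [0, 0, 0.003, 0],
    [0, 0, 0.006, 0],
    [0, 0, 0.01, 0],
    [0, 0, 0.014, 0],
    [0, 0, 0.018, 0],
    [0, 0, 0.018, 0],
  ],
)

```text
time: 10.98
ee_pos: [0.4812, 0.1374, 0.1675]
tcp_rot: [-179.9, 0.0, -15.3]
wrist_force: [7.5, 6.5, -5.7]
opening: 0.0107
grasp_force: 39.5
```

```bash
python3 -c "
from h import *
o=get_obs();print(o['torque'],o['wrist_force'],o['ee_pos'])"
```

```text
[ 1.45642696 -1.8561722   0.09683887] [ 7.4858295   6.50622783 -5.68684583] [0.48116847 0.1374185  0.16747757]
```

To row units: 0.4 cm / 50 = 0.008, 0.2 cm / 50 = 0.004.

Call:
servo_tool(
  moves=[
    [0.001, 0.001, 0, 0],
    [0.002, 0.002, 0, 0],
    [0.002, 0.002, 0.004, 0],
    [0.002, 0.002, 0.008, 0],
    [0.002, 0.002, 0.008, 0],
  ],
)

```text
time: 11.4
ee_pos: [0.4813, 0.1376, 0.1721]
tcp_rot: [180.0, 0.0, -15.3]
wrist_force: [3.6, 1.9, -3.0]
opening: 0.0111
grasp_force: 39.9
```

```bash
python3 -c "
from h import *
o=get_obs();print(o['torque'],o['wrist_force'],o['ee_pos'])"
```

```text
[ 0.56573462 -0.90499552  0.02915412] [ 3.60937433  1.85487744 -3.00998091] [0.48133916 0.13764883 0.17206463]
```

To row units: 8.8 cm / 50 = 0.176, 8.5 cm / 50 = 0.17.

Call:
servo_tool(
  moves=[
    [0.001, 0.001, 0.006, 0],
    [0.001, 0.001, 0.012, 0],
    [0.001, 0.001, 0.018, 0],
    [0.001, 0.001, 0.024, 0],
    [0.001, 0.001, 0.032, 0],
    [0.001, 0.001, 0.044, 0],
    [0.001, 0.001, 0.06, 0],
    [0.001, 0.001, 0.08, 0],
    [0.001, 0.001, 0.1, 0],
    [0.001, 0.001, 0.12, 0],
    [0.001, 0.001, 0.14, 0],
    [0.001, 0.001, 0.16, 0],
    [0.001, 0.001, 0.17, 0],
    [0.001, 0.001, 0.176, 0],
    [0.001, 0.001, 0.176, 0],
    [0.001, 0.001, 0.176, 0],
    [0.001, 0.001, 0.176, 0],
    [0.001, 0.001, 0.176, 0],
  ],
)

```text
time: 12.9
ee_pos: [0.4816, 0.138, 0.2601]
tcp_rot: [180.0, 0.0, -15.3]
wrist_force: [-0.6, -0.5, -1.2]
opening: 0.0107
grasp_force: 40.2
```

```bash
python3 -c "
from h import *
o=get_obs();print(o['torque'],o['wrist_force'],o['ee_pos'])
r=lambda n,a,b,c,d:cv2.resize(camera(n)[:,:,::-1][a:b,c:d],(400,600),interpolation=cv2.INTER_CUBIC)
cv2.imwrite('pics/f.png',np.hstack([r('side',130,310,240,360),r('top',190,310,190,270)]))"
```

```text
[-0.02749854 -0.02298137 -0.01920162] [-0.60696063 -0.48104383 -1.17044762] [0.48161391 0.13798182 0.26005125]
```

View pics/f.png

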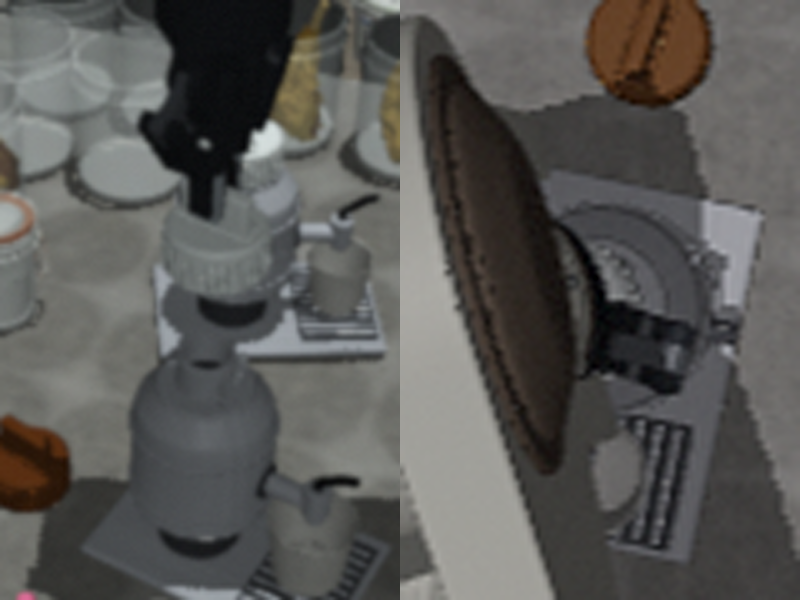

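The final view shows the cap lifted and level at about (218,250), over the bare neck at (208,370). The cup and the jar have not moved. The wrist force is about the cap's weight, so I'm handing in.

```bash
python3 -c "
from workcell import *
print(job_done())"
```

```text
the job is handed in; nothing more can be done
None
```

I unscrewed the left dispenser's cap 85° anticlockwise, so it has a right-hand thread and never met its stop. I lifted it off and handed in with it held level, 10 cm above its seat and within about 3 mm of the neck's axis. The first grasp closed on nothing because the fingertips sat about 4 cm higher than reported, so I lowered the gripper and gripped again.

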